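# Turn the face-down slide carrier over with the plate lifter

### The job

On the clinic's lab counter one of the two slide carriers lies face down. Take the steel lifter by its upright handle, slide its blade under the overhanging long edge of that carrier and tip it over, its opposite edge staying down on the counter, so that it lies flat with its slides up beside where it lay. Keep the gripper itself off the carriers, leave the other carrier alone, and stand the lifter upright on the counter again, clear of both carriers.

Things in the scene. Friction and masses are not known exactly. Their poses are not given: they have to be found in the camera images.
- lifter_grip (a point): Grasp point of the lifter: on the axis of its black upright handle (24 mm along x, 16 mm along y, top 100 mm up), 65 mm above the underside of the flat steel blade it stands on. Loose, 0.15 kg; z up. x points along the blade's long end, at the start away from the robot within 20 degrees.
- lifter_tip (a point): Middle of the front edge of the lifter's blade, at its underside: 60 mm ahead (+x) of the handle's axis. The blade is 2.5 mm thick and 60 mm wide (y), and reaches 30 mm behind the axis. It starts flat on the counter (z = 0). Axes as for the grasp point.
- carrier_down: Carrier lying face down, plain back up: grey plate 88 (x) x 110 (y) x 4 mm on an 8 mm high bed, 52 (x) x 90 (y) mm, that holds two slides. So both long edges overhang the bed 18 mm, with 8 mm of air below. Origin: middle of the bed's face, on the counter; z out of the back (up now). x starts away from the robot within 20 degrees; counter beyond is free. About 0.12 kg, loose, ordinary friction.
- carrier_up: The other carrier, same shape, already lying the right way: flat on its back, bed and two slides up. Origin: middle of its underside, on the counter; z up. To be left alone.
Things that resemble listed ones, but are neither listed nor needed, are in the scene too. Leave any orange or yellow look-alike of the part that bears lifter_grip alone.

How it is judged:
On the way:
1. the lifter holds up one edge of the face-down carrier: the carrier leans on it, tilted 20 to 80 degrees (contact force between lifter and carrier_down above 0.02 N and angle between carrier_down's own z axis and vertical between 0.35 and 1.4 rad), for 0.2 s.
At the end, for the whole second after the job is handed in: The carrier that lay face down lies at rest flat on the counter, slides up (within 10 degrees), its middle within 160 mm of where it lay, and the lifter stands upright on the counter (within 10 degrees), touching neither carrier (angle between carrier_down's own z axis and vertical above 2.97 rad and height (world z) of carrier_down below 0.018 m and distance of carrier_down from where it was at the start of the episode below 0.16 m and linear speed of carrier_down below 0.02 m/s and angle between lifter_grip's own z axis and vertical below 0.17 rad and height (world z) of lifter_grip below 0.07 m and contact force between lifter and carrier_down below 0.02 N and contact force between lifter and carrier_up below 0.02 N).
It fails at once if the gripper or arm touches the carrier that is to be turned (contact force between any of the fingers, the arm and carrier_down above 0.5 N).
It fails at once if the carrier is lifted or thrown clear of the counter (its middle more than 80 mm up) (height (world z) of carrier_down above 0.08 m).
It fails at once if the other carrier is moved by more than 20 mm or tipped (distance of carrier_up from where it was at the start of the episode above 0.02 m or angle between carrier_up's own z axis and vertical above 0.17 rad).
It also fails if it takes over 54 s, if anything falls off the work surface, if the arm or the gripper's body presses on something with over 40 N, if the wrist force passes 120 N, or if a joint passes its speed limit or range.

### The arm

A 6-joint arm with a two-finger parallel gripper is mounted at the origin on the work surface. World frame = base frame: x ahead of the robot, y to its left, z up, the work surface at z = 0. Lengths are in m, angles in rad, forces in N, time in s.
With the tool pointing down it reaches from about 0.3 to 0.775 m from the base axis. Payload 14.6 kg.
Tool frame: the origin (TCP) lies between the finger pads; the fingertips stand ctrl.tcp_to_tips ahead of it and the grasp point (between the pads) lies 8 mm behind it (ctrl.tcp_to_tips is the distance from the TCP to the fingertips, in m); z points along the fingers, y is the line along which they close (so a half turn about z gives the same grasp; the last joint's range is limited). The gripper opens to 85 mm and grips with 20 to 120 N. Pads are 22 mm wide; open, the fingers measure 114 mm over their backs; the gripper's body (76 mm by 85 mm) begins 54 mm behind the grasp point. The pads swing forward as they close: fully open they stand 13 mm farther back than shut.
Start: joints at [1.176, 0.3, 1.521, -0, 1.321, -0.067], TCP at [0.177, 0.521, 0.242] pointing down, gripper open.
Joint ranges: [-3.03, 3.03], [-0.79, 2.21], [0.23, 2.52], [-1.04, 4.18], [0, 3.07], [-2.55, 2.55]. Speed limits (rad/s): [2.22, 2.22, 2.57, 3.14, 3.14, 3.14].

### API

Orientations are given as a rotation vector (axis times angle).
In Python, from cell import ctrl, vision, job gives the robot as it stands.
- The arm moves only by the tool play_rows, never from a script. Its argument "targets" is a list of rows, each a list of 3 entries, a list of its own where there are three numbers: the shift along the world's x, y, z in mm, then the turn, a rotation vector about the world's x, y, z in rad, then the opening, from 0 (shut) to 1 (fully open). In form: [[[dx, dy, dz], [ax, ay, az], fingers], ...]. A call has 1 to 20 rows; each row is the pose to reach, as a shift and turn from the pose commanded when the call began; what a row does not reach only later rows make up. A row lasts 1/8 s, in which the tool goes at most 62.5 mm and 10.7 degrees, less where a joint would pass 70% of its speed; a pose out of reach is approached as far as the arm can. A call with a gripper value outside its range is refused whole. The fingers move at their own pace and stop on an object; "force" is the grip in N (left out, the last holds). Time passes only in rows, so rows that repeat a pose let the fingers close. It gives the time, the measured TCP pose, the force, the opening and the grip force at its end, in the units of the state.
- ctrl.sense(): the state, without advancing time (a new reading comes with each control period).
- vision.read_camera(name): name is "scene" or "top" or "wrist"; returns a dict with "img" (400x640x3 uint8, blue, green, red), "camera_matrix" (3x3 intrinsics, pixels), "extrinsics" (4x4, takes a point from camera to world coordinates). Camera axes: x right, y up, looking along -z (the intrinsics and any distortion apply to the point x, -y, -z); pixel columns grow to the right and rows downward; lengths in m; the calibration is good to about 2 mm. A picture is of the moment at which its call begins. There is no depth.
- job.hand_in(): hands the job in; it is judged then, once.
The state is a dict: "clock": time; "q": joint angles; "joint_velocities": joint speeds; "joint_efforts": joint torques, N m; "tcp_pos": TCP position; "tool_rot": TCP orientation; "wrist_force": force on the tool from outside, world axes, zero at the start; "moment": the same for the moment, N m; "gripper_width": finger opening in m; "grasp_force": force on a finger pad.
Only numpy, scipy, OpenCV 4.12 (cv2) and the standard library are available. Lean on these libraries where they do the work, as an engineer would, in place of code of your own. Each camera call takes 0.05 s, during which the arm holds its last target. There are 200 camera calls.

## Working session

There is one attempt and no reset: what is moved stays moved. The work goes in short steps, Python scripts to look and compute and a tool call to move; the robot and the scene stay as the last step left them, time stands still between calls to the robot, and variables do not carry over. Pictures are saved under pics/ and viewed, at most 12 in all, crops included, and the job is handed in when it is done.

Besides the shell and the picture viewer there is one more tool, called after ">>>" by a JSON object that holds its "api" and its "payload", one argument or row to a line. play_rows: Moves the arm, as the interface text tells. Its arguments: {"type":"object","properties":{"targets":{"type":"array","items":{"type":"array"}},"force":{"type":"number"}},"required":["targets"]}

```bash
ls; mkdir -p pics
python3 - <<'E'
from cell import ctrl,vision,job
import cv2,numpy as np
ims=[]
for n in("scene","top"):
    r=vision.read_camera(n);cv2.imwrite(f"pics/{n}0.png",r["img"]);print(n,r["camera_matrix"].tolist(),np.round(r["extrinsics"],3).tolist(), [k for k in r])
s=ctrl.sense();print(s,ctrl.tcp_to_tips)
E
```

```text
pics
scene [[509.1584855058437, 0.0, 317.16154050688914], [0.0, 509.1584855058437, 192.54621768903908], [0.0, 0.0, 1.0]] [[-0.557, -0.529, 0.64, 1.145], [0.831, -0.353, 0.431, 0.394], [-0.003, 0.772, 0.636, 0.662], [0.0, 0.0, 0.0, 1.0]] ['img', 'camera_matrix', 'extrinsics']
top [[508.8613975322013, 0.0, 313.91755113913354], [0.0, 508.8613975322013, 200.34129053928024], [0.0, 0.0, 1.0]] [[-0.01, 0.989, -0.145, 0.403], [-1.0, -0.01, -0.0, 0.007], [-0.002, 0.145, 0.99, 1.139], [0.0, 0.0, 0.0, 1.0]] ['img', 'camera_matrix', 'extrinsics']
{'clock': 0.1, 'q': array([ 1.17639039e+00,  3.00409540e-01,  1.52152731e+00,  2.35787904e-05,
        1.32069939e+00, -6.66382830e-02]), 'joint_velocities': array([-1.87025476e-03, -1.49400577e-03, -1.21299850e-03,  1.02145919e-03,
       -4.69829768e-04, -1.15242949e-05]), 'joint_efforts': array([ 2.04237120e-03, -5.44375098e+01, -3.62365186e+01, -6.47514503e-05,
        3.00275919e-03,  5.55431643e-05]), 'tcp_pos': array([0.17700204, 0.52052816, 0.24177782]), 'tool_rot': array([-5.12521126e-01, -3.09923960e+00,  1.58756844e-03]), 'wrist_force': array([-0.20307853, -1.0074791 ,  0.18275942]), 'moment': array([-0.02091393, -0.05029895, -0.03266682]), 'grasp_force': 0.0, 'gripper_width': 0.08545686822028922} 0.011
```

View pics/scene0.png

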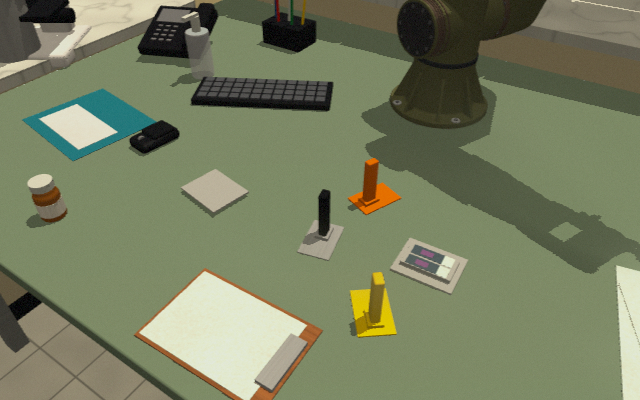

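View pics/top0.png

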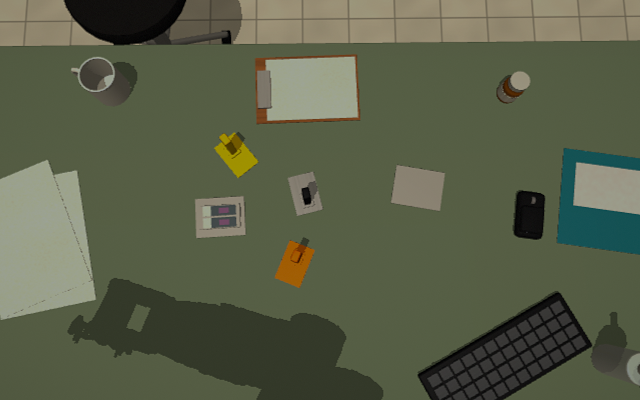

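The candidates for the lifter are black at scene (322,215) / top (306,194), orange at (372,190) / (296,263) and yellow at (376,305) / (236,153). I choose the black one. For the carrier, the plain-backed one at (214,192) / (418,188) is face down. The one with slides at (430,262) / (220,217) is carrier_up.

```bash
cat > h.py <<'E'
from cell import ctrl,vision,job
import cv2,numpy as np
from scipy.spatial.transform import Rotation as R
def ray(r,uv):
    K,E=r["camera_matrix"],r["extrinsics"]
    uv=np.atleast_2d(np.float64(uv)); p=np.c_[uv,np.ones(len(uv))]@np.linalg.inv(K).T
    return E[:3,3],(p*[1,-1,-1])@E[:3,:3].T
def onz(r,uv,z):
    o,d=ray(r,uv); return o+d*((z-o[2])/d[:,2])[:,None]
def proj(r,P):
    E=r["extrinsics"];c=(np.atleast_2d(P)-E[:3,3])@E[:3,:3]*[1,-1,-1]
    q=c@r["camera_matrix"].T;return q[:,:2]/q[:,2:]
def tri(ra,ua,rb,ub):
    o,d=ray(ra,ua);p,e=ray(rb,ub);d,e=d[0],e[0]
    s=np.linalg.lstsq(np.c_[d,-e],p-o,rcond=None)[0]
    a,b=o+d*s[0],p+e*s[1];return (a+b)/2,np.linalg.norm(a-b)
def blob(img,seed,tol=14):
    m=np.zeros((img.shape[0]+2,img.shape[1]+2),np.uint8)
    cv2.floodFill(img.copy(),m,seed,0,(tol,)*3,(tol,)*3,4|cv2.FLOODFILL_MASK_ONLY|cv2.FLOODFILL_FIXED_RANGE|(255<<8))
    return m[1:-1,1:-1]
E
python3 - <<'E'
from h import *
t=vision.read_camera("top");s=vision.read_camera("scene")
mt=blob(t["img"],(418,188),25);ms=blob(s["img"],(214,190),25)
def quad(m):
    c=max(cv2.findContours(m,0,2)[0],key=cv2.contourArea);h=cv2.convexHull(c)
    return cv2.boxPoints(cv2.minAreaRect(h)),cv2.approxPolyDP(h,4,True)[:,0]
bt,at=quad(mt);bs,as_=quad(ms)
print("top",bt.tolist(),at.tolist());print("scene",as_.tolist())
w=onz(t,bt,.012);print(np.round(w,4).tolist(),[round(np.linalg.norm(w[i]-w[i-1]),4) for i in range(4)])
print(np.round(onz(s,as_,.012),4).tolist())
a=cv2.resize(t["img"][130:290,190:450],None,fx=3,fy=3,interpolation=cv2.INTER_CUBIC)
cv2.imwrite("pics/c1.png",a)
a=cv2.resize(s["img"][160:280,170:400],None,fx=3.4,fy=3.4,interpolation=cv2.INTER_CUBIC)
cv2.imwrite("pics/c2.png",a)
E
```

```text
top [[390.1081237792969, 202.35134887695312], [396.4054260253906, 164.56756591796875], [445.3783874511719, 172.729736328125], [439.0810852050781, 210.51351928710938]] [[397, 165], [444, 173], [439, 210], [391, 202]]
scene [[215, 169], [247, 191], [213, 211], [181, 187]]
[[0.5617, -0.1635, 0.012], [0.6479, -0.1804, 0.012], [0.6279, -0.2903, 0.012], [0.5422, -0.2722, 0.012]] [np.float64(0.1104), np.float64(0.0878), np.float64(0.1116), np.float64(0.0876)]
[[0.546, -0.2711, 0.012], [0.5653, -0.1667, 0.012], [0.6484, -0.182, 0.012], [0.6299, -0.2869, 0.012]]
```

View pics/c1.png

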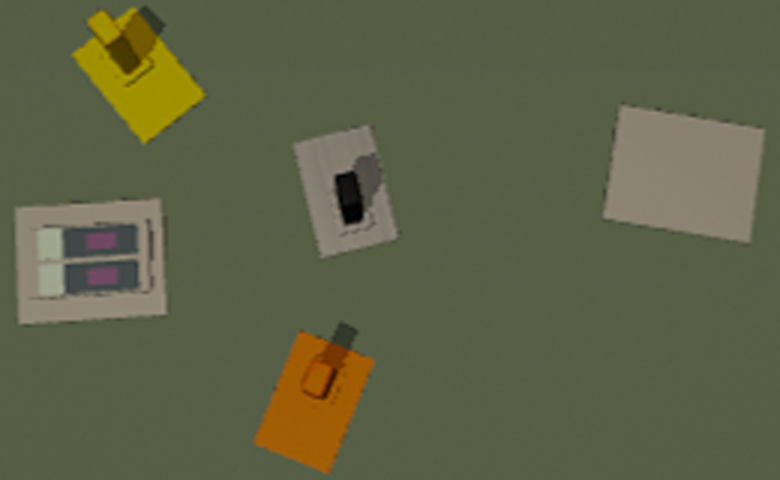

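View pics/c2.png

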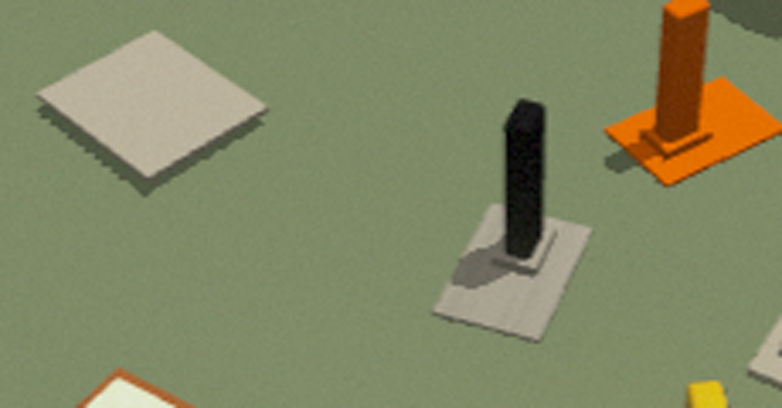

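The crops confirm the choices: a black handle on a steel blade, with its long end up and away from the robot, and a plain-backed carrier that overhangs. Both views put the carrier at 88×110 mm. Next I measure the lifter.

Run:
```python
from h import *
t=vision.read_camera("top");s=vision.read_camera("scene")
q=np.array([(295,143),(370,125),(398,238),(322,257)])/3+[190,130]
w=onz(t,q,.0025)[:,:2];print(np.round(w,4).tolist())
qs=np.array([(432,313),(540,341),(592,231),(492,205)])/3.4+[170,160]
ws=onz(s,qs,.0025)[:,:2];print(np.round(ws,4).tolist())
for W in(w,ws):
    f=(W[0]+W[1])/2;b=(W[2]+W[3])/2;u=(f-b)/np.linalg.norm(f-b)
    print(np.linalg.norm(f-b),np.linalg.norm(W[0]-W[1]),np.degrees(np.arctan2(u[1],u[0])),"axis",b+.03*u,f-.06*u)
print(tri(t,np.array((347,182))/3+[190,130],s,np.array((527,110))/3.4+[170,160]))
```

```text
[[0.6221, 0.0646], [0.6354, 0.0076], [0.5487, -0.0126], [0.535, 0.0446]]
[[0.6399, 0.0104], [0.6252, 0.0683], [0.5402, 0.0476], [0.5532, -0.0102]]
0.08917533460969045 0.058492323659391096 13.014084658272605 axis [0.57107482 0.02275338] [0.57027134 0.02256767]
0.08831430358864342 0.05976073540813488 13.510113542043966 axis [0.57587963 0.02571983] [0.57424058 0.02532603]
(array([0.57454072, 0.02483922, 0.10240224]), np.float64(0.0025065371646522195))
```

>>> {"api": "play_rows", "payload": {
  "targets": [
    [[200,-248,-20],[0,0,-0.5],1],
    [[396,-496,-40],[0,0,-1.011],1],
    [[396,-496,-40],[0,0,-1.011],1],
    [[396,-496,-40],[0,0,-1.011],1],
    [[396,-496,-40],[0,0,-1.011],1],
    [[396,-496,-40],[0,0,-1.011],1],
    [[396,-496,-40],[0,0,-1.011],1],
    [[396,-496,-40],[0,0,-1.011],1],
    [[396,-496,-40],[0,0,-1.011],1],
    [[396,-496,-40],[0,0,-1.011],1],
    [[396,-496,-40],[0,0,-1.011],1],
    [[396,-496,-40],[0,0,-1.011],1],
    [[396,-496,-40],[0,0,-1.011],1],
    [[396,-496,-40],[0,0,-1.011],1]
  ]
}}

```text
clock: 2.05
tcp_pos: [0.5727, 0.0258, 0.2027]
tool_rot: [1.947, 2.465, 0.001]
wrist_force: [-0.6, 0.1, -0.2]
gripper_width: 0.0854
grasp_force: 0.0
```

Run:
```python
from h import *
w=vision.read_camera("wrist");cv2.imwrite("pics/w1.png",w["img"])
s=ctrl.sense();Rm=R.from_rotvec(s["tool_rot"]).as_matrix();print(s["clock"],s["tcp_pos"],np.round(Rm,3).tolist(),s["q"])
c,sn=np.cos(np.radians(13.3)),np.sin(np.radians(13.3));A=np.array([[c,-sn],[sn,c]])
P=[list(A@[x,y]+[.5735,.0245])+[.1] for x,y in((12,8),(12,-8),(-12,-8),(-12,8))]
P=[list(A@np.array([x,y])/1000+[.5735,.0245])+[z] for x,y,z in((12,8,.1),(12,-8,.1),(-12,-8,.1),(-12,8,.1),(60,30,.0025),(60,-30,.0025),(-30,-30,.0025),(-30,30,.0025))]
print(np.round(proj(w,P)).tolist())
```

```text
2.1 [0.57275767 0.02563873 0.20264509] [[-0.231, 0.973, 0.0], [0.973, 0.231, -0.0], [-0.0, 0.0, -1.0]] [-1.91493995e-02  3.85214831e-01  1.50140079e+00  5.95249133e-06
  1.25454598e+00 -2.52496386e-01]
[[338.0, 195.0], [338.0, 216.0], [305.0, 216.0], [304.0, 195.0], [384.0, 144.0], [380.0, 204.0], [291.0, 204.0], [290.0, 144.0]]
```

View pics/w1.png

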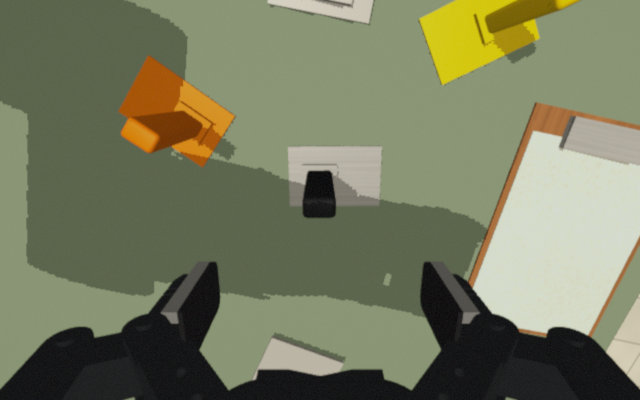

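The picture shows the blade with corners (288,147)–(381,206) and the handle at (320,206). Both are within about 3 px of prediction, so I go down and grasp.

>>> {"api": "play_rows", "payload": {
  "targets": [
    [[0,-1,-50],[0,0,0],1],
    [[0,-1,-90],[0,0,0],1],
    [[0,-1,-125],[0,0,0],1],
    [[0,-1,-145],[0,0,0],1],
    [[0,-1,-145],[0,0,0],1],
    [[0,-1,-145],[0,0,0],0],
    [[0,-1,-145],[0,0,0],0],
    [[0,-1,-145],[0,0,0],0],
    [[0,-1,-145],[0,0,0],0],
    [[0,-1,-145],[0,0,0],0],
    [[0,-1,-145],[0,0,0],0],
    [[0,-1,-145],[0,0,0],0],
    [[0,-1,-145],[0,0,0],0],
    [[0,-1,-145],[0,0,0],0]
  ],
  "force": 80
}}

```text
clock: 3.85
tcp_pos: [0.5735, 0.0237, 0.058]
tool_rot: [1.949, 2.463, 0.001]
wrist_force: [-0.2, -0.4, 5.8]
gripper_width: 0.0231
grasp_force: 78.9
```

>>> {"api": "play_rows", "payload": {
  "targets": [
    [[0,0,30],[0,0,0],0],
    [[-10,-10,60],[0,0,0],0],
    [[-50,-65,60],[0,0,-0.14],0],
    [[-85,-120,60],[0,0,-0.28],0],
    [[-115,-175,60],[0,0,-0.428],0],
    [[-120,-222,60],[0,0,-0.428],0],
    [[-120,-222,60],[0,0,-0.428],0],
    [[-120,-222,60],[0,0,-0.428],0],
    [[-120,-222,60],[0,0,-0.428],0],
    [[-120,-222,30],[0,0,-0.428],0],
    [[-120,-222,12],[0,0,-0.428],0],
    [[-120,-222,12],[0,0,-0.428],0],
    [[-120,-222,12],[0,0,-0.428],0],
    [[-120,-222,12],[0,0,-0.428],0]
  ]
}}

```text
clock: 5.6
tcp_pos: [0.4535, -0.1983, 0.0701]
tool_rot: [2.427, 1.993, 0.001]
wrist_force: [-0.1, -0.1, -1.2]
gripper_width: 0.023
grasp_force: 78.9
```

Run:
```python
from h import *
s=ctrl.sense();Rm=R.from_rotvec(s["tool_rot"]).as_matrix();print(s["clock"],s["tcp_pos"],np.degrees(np.arctan2(Rm[1,1],Rm[0,1])),s["wrist_force"])
w=vision.read_camera("wrist");c=vision.read_camera("scene")
print(np.round(proj(c,[[.552,-.218,.012]])), np.round(proj(w,[[.552,-.218,.012]])))
a=cv2.resize(c["img"][110:260,130:380],None,fx=2,fy=2)
b=cv2.resize(w["img"],(500,312));cv2.imwrite("pics/x2.png",np.vstack([cv2.resize(a,(500,300)),b][:1]+[b])[:600]);cv2.imwrite("pics/w2.png",w["img"]);cv2.imwrite("pics/s2.png",c["img"])
```

```text
5.6 [ 0.45353023 -0.19828595  0.07012661] -11.207725338605291 [-0.14967695 -0.13790906 -1.2392267 ]
[[232. 179.]] [[491. 227.]]
```

View pics/x2.png

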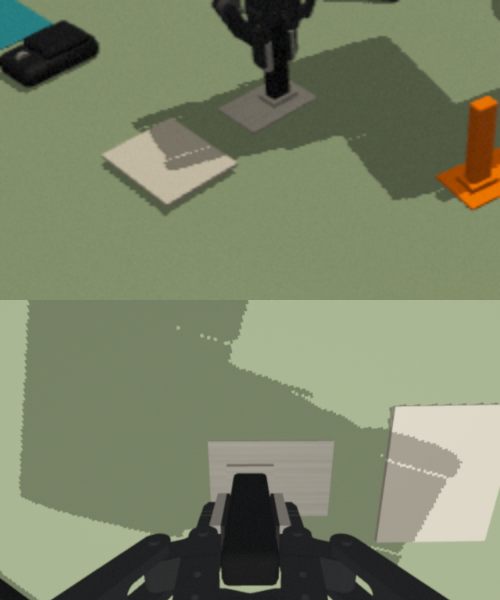

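The lifter hangs level, its blade tip edge at about (334,441)–(331,516) in the wrist panel and the carrier's near edge at (392,405)–(376,541). I work out both offsets in the world frame.

Run:
```python
from h import *
w=vision.read_camera("wrist");g=cv2.cvtColor(w["img"],cv2.COLOR_BGR2GRAY)
f=lambda L:(np.array(L,float)-[0,300])/[500/640,312/400]
b=onz(w,f([(334,441),(331,516),(208,441)]),.0147);p=onz(w,f([(394,406),(376,542)]),.012);
print(np.round(b,4).tolist(),np.round(p,4).tolist())
print(np.linalg.norm(b[0]-b[1]),np.linalg.norm(b[0]-b[2]),np.linalg.norm(p[0]-p[1]))
u=np.array([np.cos(np.radians(-11.2)),np.sin(np.radians(-11.2)),0]);v=np.array([-u[1],u[0],0])
tip=(b[0]+b[1])/2;e=p.mean(0);print("gap",(e-tip)@u,"lat",(e-tip)@v)
for q in(b[0]-b[1],p[0]-p[1]): print(np.degrees(np.arctan2(-q[0],q[1])))
tcp=ctrl.sense()["tcp_pos"];print("tip along",(tip-tcp)@u,(tip-tcp)@v)
```

```text
[[0.5171, -0.1821, 0.0147], [0.5085, -0.2416, 0.0147], [0.4293, -0.1646, 0.0147]] [[0.5612, -0.1661, 0.012], [0.5425, -0.2743, 0.012]]
0.0601504086352922 0.08949649094190201 0.10986754920365056
gap 0.03992775064353111 lat -0.000598105148401205
-8.186161660093523
-9.82384121387509
tip along 0.06103555373317015 -0.0016722689454104708
```

>>> {"api": "play_rows", "payload": {
  "targets": [
    [[0,0,-6],[0,0,0],0],
    [[0,0,-9],[0,0,0],0],
    [[0,0,-9],[0,0,0],0],
    [[10,-2,-9],[0,0,0],0],
    [[20,-4,-9],[0,0,0],0],
    [[29,-6,-9],[0,0,0],0],
    [[35,-7,-9],[0,0,0],0],
    [[41,-8,-9],[0,0,0],0],
    [[46,-9,-9],[0,0,0],0],
    [[50,-10,-9],[0,0,0],0],
    [[53,-10.5,-9],[0,0,0],0],
    [[53,-10.5,-9],[0,0,0],0],
    [[53,-10.5,-9],[0,0,0],0]
  ]
}}

```text
clock: 7.38
tcp_pos: [0.506, -0.2088, 0.0603]
tool_rot: [-2.428, -1.993, 0.0]
wrist_force: [-0.0, 0.5, -2.5]
gripper_width: 0.0229
grasp_force: 78.9
```

Run:
```python
from h import *
s=ctrl.sense();print(s["clock"],s["tcp_pos"],s["wrist_force"])
c=vision.read_camera("scene")
cv2.imwrite("pics/s3.png",cv2.resize(c["img"][120:240,150:350],None,fx=4,fy=4,interpolation=cv2.INTER_CUBIC))
```

```text
7.375 [ 0.50596888 -0.20875915  0.06025838] [-0.024844    0.54136903 -2.45003349]
```

View pics/s3.png

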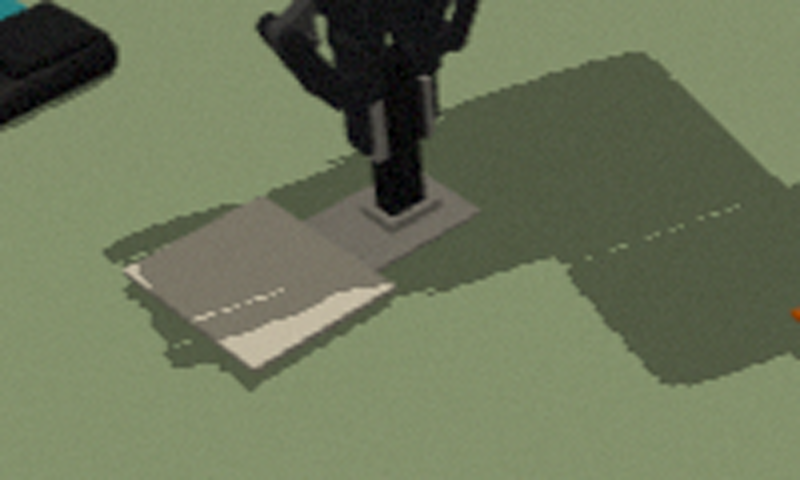

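The picture shows the blade under the carrier's near edge, with the carrier undisturbed at crop (260,280). Now I lift slowly to about 24°.

>>> {"api": "play_rows", "payload": {
  "targets": [
    [[0,0,3],[0,0,0],0],
    [[0,0,6],[0,0,0],0],
    [[0.5,0,9],[0,0,0],0],
    [[1,0,12],[0,0,0],0],
    [[1.5,-0.3,15],[0,0,0],0],
    [[2,-0.4,18],[0,0,0],0],
    [[3,-0.6,21],[0,0,0],0],
    [[3.5,-0.7,24],[0,0,0],0],
    [[4,-0.8,26],[0,0,0],0],
    [[4,-0.8,26],[0,0,0],0]
  ]
}}

```text
clock: 8.68
tcp_pos: [0.5101, -0.2096, 0.0864]
tool_rot: [2.428, 1.993, 0.0]
wrist_force: [0.0, 0.1, -2.4]
gripper_width: 0.0232
grasp_force: 78.8
```

Run:
```python
from h import *
s=ctrl.sense();print(s["clock"],s["tcp_pos"],s["wrist_force"],s["tool_rot"])
c=vision.read_camera("scene")
u=np.array([.981,-.194,0]);v=np.array([.194,.981,0]);P=np.array([.595,-.2265,0])+.044*u
print(((proj(c,[P+.055*v,P-.055*v])-[150,120])*4).round())
cv2.imwrite("pics/s4.png",cv2.resize(c["img"][120:240,150:350],None,fx=4,fy=4,interpolation=cv2.INTER_CUBIC))
```

```text
8.675 [ 0.51011675 -0.20958988  0.0863848 ] [ 0.01540218  0.05365718 -2.41285264] [2.42804653e+00 1.99343369e+00 4.63819940e-05]
[[256. 384.]
 [129. 282.]]
```

View pics/s4.png

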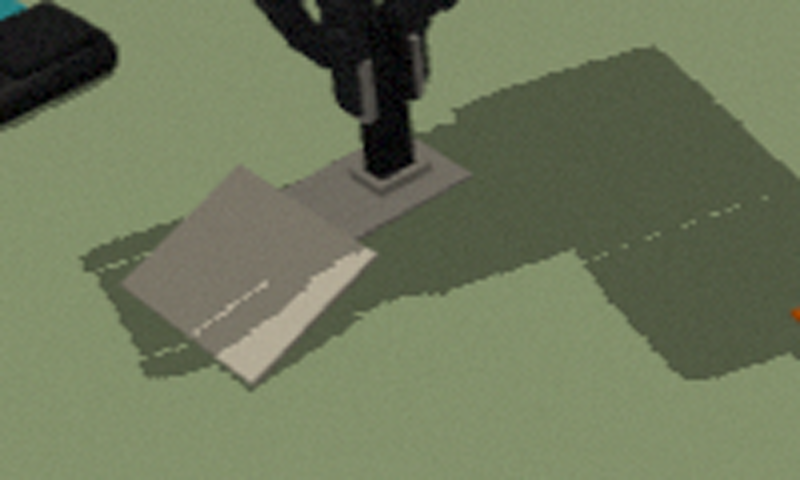

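The carrier is tilted about 24° and its far edge, at crop (250,385)–(122,285), has stayed put. I follow the arc to about 60°.

>>> {"api": "play_rows", "payload": {
  "targets": [
    [[2,-0.4,3.5],[0,0,0],0],
    [[3.6,-0.7,6.8],[0,0,0],0],
    [[5.4,-1,9.7],[0,0,0],0],
    [[7.2,-1.4,12.4],[0,0,0],0],
    [[9.2,-1.8,15.2],[0,0,0],0],
    [[11.2,-2.2,17.7],[0,0,0],0],
    [[13.4,-2.6,20.2],[0,0,0],0],
    [[15.7,-3.1,22.6],[0,0,0],0],
    [[18,-3.6,24.9],[0,0,0],0],
    [[20.4,-4,27],[0,0,0],0],
    [[23,-4.5,29.1],[0,0,0],0],
    [[25.5,-5,31],[0,0,0],0],
    [[28.3,-5.6,33],[0,0,0],0],
    [[31,-6.1,34.8],[0,0,0],0],
    [[31,-6.1,34.8],[0,0,0],0],
    [[31,-6.1,34.8],[0,0,0],0]
  ]
}}

```text
clock: 10.72
tcp_pos: [0.541, -0.2157, 0.121]
tool_rot: [-2.428, -1.993, 0.0]
wrist_force: [0.1, 0.4, -0.9]
gripper_width: 0.0226
grasp_force: 78.8
```

Run:
```python
from h import *
s=ctrl.sense();print(s["clock"],s["tcp_pos"],s["wrist_force"],s["tool_rot"])
c=vision.read_camera("scene")
cv2.imwrite("pics/s5.png",cv2.resize(c["img"][120:240,150:350],None,fx=4,fy=4,interpolation=cv2.INTER_CUBIC))
```

```text
10.725 [ 0.54098798 -0.21566689  0.120978  ] [ 0.07544241  0.39590145 -0.93102108] [-2.42797154e+00 -1.99331095e+00  1.98636195e-04]
```

View pics/s5.png

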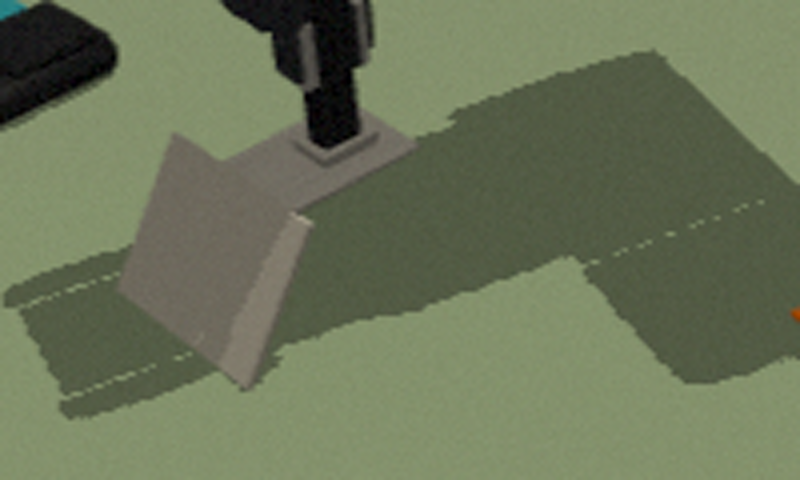

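>>> {"api": "play_rows", "payload": {
  "targets": [
    [[3,-0.6,1.6],[0,0,0],0],
    [[6,-1.2,3],[0,0,0],0],
    [[12,-2.3,5.6],[0,0,0],0],
    [[18,-3.6,7.6],[0,0,0],0],
    [[24.5,-4.8,9],[0,0,0],0],
    [[31,-6.2,9.9],[0,0,0],0],
    [[35,-7,10],[0,0,0],0],
    [[38,-7.5,10],[0,0,0],0],
    [[41,-8.1,10],[0,0,0],0],
    [[44,-8.7,10],[0,0,0],0],
    [[47,-9.3,9.5],[0,0,0],0],
    [[50,-9.9,9],[0,0,0],0],
    [[53,-10.5,8.5],[0,0,0],0],
    [[56,-11.1,8],[0,0,0],0],
    [[56,-11.1,8],[0,0,0],0],
    [[56,-11.1,8],[0,0,0],0],
    [[56,-11.1,8],[0,0,0],0],
    [[56,-11.1,8],[0,0,0],0]
  ]
}}

```text
clock: 13.02
tcp_pos: [0.5971, -0.2268, 0.1291]
tool_rot: [2.428, 1.993, 0.0]
wrist_force: [0.0, 0.4, -1.8]
gripper_width: 0.0231
grasp_force: 78.8
```

Run:
```python
from h import *
s=ctrl.sense();print(s["clock"],s["tcp_pos"],s["wrist_force"],s["tool_rot"])
c=vision.read_camera("scene")
cv2.imwrite("pics/s6.png",cv2.resize(c["img"][110:260,100:350],None,fx=3,fy=3,interpolation=cv2.INTER_CUBIC))
```

```text
13.025 [ 0.59705931 -0.22679385  0.12914273] [ 0.03445371  0.39006097 -1.78180485] [2.42804502e+00 1.99336142e+00 2.94300877e-05]
```

View pics/s6.png

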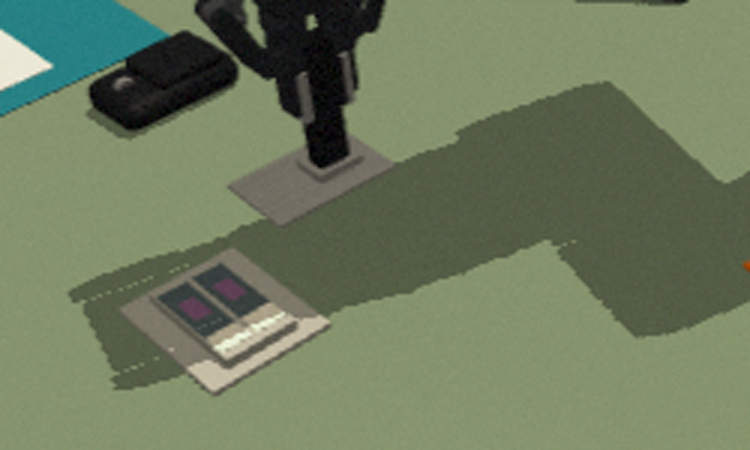

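The carrier lies flat with its slides up, at crop (225,320). I retract, set the lifter down, release and rise.

>>> {"api": "play_rows", "payload": {
  "targets": [
    [[-30,6,0],[0,0,0],0],
    [[-70,14,0],[0,0,0],0],
    [[-110,22,0],[0,0,0],0],
    [[-138,27,-15],[0,0,0],0],
    [[-138,27,-35],[0,0,0],0],
    [[-138,27,-55],[0,0,0],0],
    [[-138,27,-65],[0,0,0],0],
    [[-138,27,-69],[0,0,0],0],
    [[-138,27,-71],[0,0,0],0],
    [[-138,27,-71.5],[0,0,0],0],
    [[-138,27,-71.5],[0,0,0],0],
    [[-138,27,-71.5],[0,0,0],0]
  ]
}}

```text
clock: 14.58
tcp_pos: [0.4593, -0.1999, 0.058]
tool_rot: [2.428, 1.993, 0.001]
wrist_force: [-0.9, 0.5, 3.3]
gripper_width: 0.0228
grasp_force: 79.7
```

>>> {"api": "play_rows", "payload": {
  "targets": [
    [[0,0,0],[0,0,0],0.5],
    [[0,0,0],[0,0,0],1],
    [[0,0,0],[0,0,0],1],
    [[0,0,0],[0,0,0],1],
    [[0,0,0],[0,0,0],1],
    [[0,0,0],[0,0,0],1],
    [[0,0,0],[0,0,0],1],
    [[0,0,20],[0,0,0],1],
    [[0,0,50],[0,0,0],1],
    [[0,0,100],[0,0,0],1],
    [[0,0,150],[0,0,0],1],
    [[0,0,150],[0,0,0],1],
    [[0,0,150],[0,0,0],1]
  ]
}}

```text
clock: 16.2
tcp_pos: [0.4588, -0.1997, 0.2069]
tool_rot: [-2.428, -1.993, 0.0]
wrist_force: [-0.4, 0.4, -1.1]
gripper_width: 0.0856
grasp_force: 0.0
```

Run:
```python
from h import *
s=ctrl.sense();print(s["clock"],s["tcp_pos"],s["wrist_force"],s["gripper_width"])
c=vision.read_camera("scene")
cv2.imwrite("pics/s7.png",cv2.resize(c["img"][80:300,100:480],None,fx=2,fy=2,interpolation=cv2.INTER_CUBIC))
```

```text
16.2 [ 0.4588066  -0.1996523   0.20691326] [-0.37434069  0.36145234 -1.14699029] 0.08555418948633486
```

View pics/s7.png

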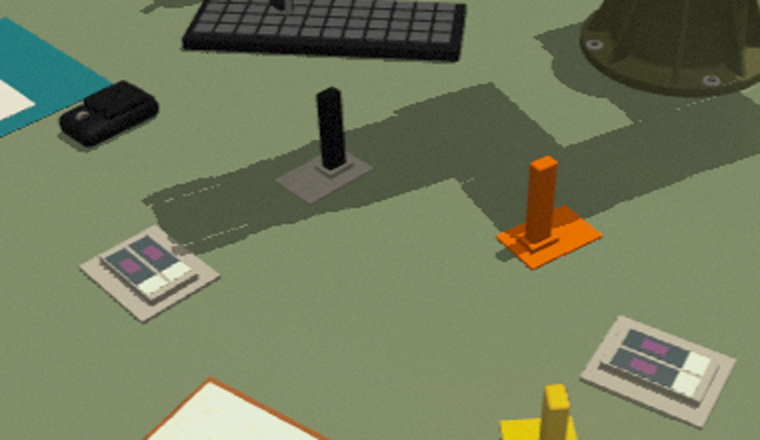

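The lifter stands upright at (330,150), clear of both carriers. The turned carrier lies flat at (150,272) and the other carrier hasn't moved.

```bash
python3 -c "
from cell import job
print(job.hand_in())"
```

```text
the job is handed in; nothing more can be done
None
```

I tipped the face-down carrier over with the lifter, and in the last picture it lies flat with its slides up. The lifter stands upright clear of both carriers, and I've handed the job in; hand-in returned no verdict.

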